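Slide the battery box home in its charging dock and start the charge

ROBOT

A 6-joint arm with a two-finger parallel gripper is mounted at the origin on a cart in front of the work surface, level with it; the furniture and walls round the work are solid. World frame = base frame: x ahead of the robot, y to its left, z up, the work surface at z = 0. Lengths are in m, angles in rad, forces in N, time in s.
With the tool pointing down it reaches from about 0.25 to 0.725 m from the base axis. Payload 4 kg.
Tool frame: the origin (TCP) lies midway between the tips of the shut fingers; the grasp point (between the pads) lies 19 mm behind it (bot.grip_point_offset is the distance from the TCP to the grasp point, in m); z points along the fingers, y is the line along which they close (so a half turn about z gives the same grasp; the last joint's range is limited). The gripper opens to 85 mm and grips with 20 to 120 N. Pads are 22 mm wide; open, the fingers measure 114 mm over their backs; the gripper's body (76 mm by 85 mm) begins 54 mm behind the grasp point. The pads swing forward as they close: fully open they stand 13 mm farther back than shut.
Start: joints at [0, 0.241, 0.005, 1.335, 0, 1.571], TCP at [0.5, -0, 0.231] pointing down, gripper open.
Joint ranges: [-2.72, 2.72], [-1.05, 1.87], [-1.09, 1.28], [-1.99, 2.15], [-1.42, 1.44], [-3.14, 3.14]. Speed limits (rad/s): [2.79, 2.79, 3.14, 3.14, 3.14, 3.14].

INTERFACE

Orientations are given as a unit quaternion [x, y, z, w].
In Python, from workcell import bot gives the robot as it stands.
- The arm moves only by the tool step_arm, never from a script. Its argument "targets" is text: rows parted by semicolons, each of 7 numbers parted by spaces: the opening, from -1 (shut) to 1 (fully open), so that 0 is half open, then the shift along the world's x, y, z normalised to -1 to 1, where 1 is 0.5 m, then the turn, a rotation vector about the world's x, y, z normalised to -1 to 1, where 1 is pi/4 rad. In form: gripper x y z wx wy wz; .... A call has 1 to 10 rows; each row is the pose to reach, as a shift and turn from the pose commanded when the call began; what a row does not reach only later rows make up. A row lasts 1/12 s, in which the tool goes at most 41.7 mm and 7.16 degrees, less where a joint would pass 70% of its speed; a pose out of reach is approached as far as the arm can. A call with a number of a shift or a turn outside -1 to 1 is refused whole. A call with a gripper value outside its range is refused whole. The fingers move at their own pace and stop on an object; the grip force is fixed at half the most. Time passes only in rows, so rows that repeat a pose let the fingers close. It gives the time, the measured TCP pose, the force, the opening and the grip force at its end, in the units of the state.
- bot.get_obs(): the state, without advancing time (a new reading comes with each control period).
- bot.camera(name): name is "scene" or "side" or "wrist"; returns the picture (400x640x3 uint8, red, green, blue); there is no depth.
- bot.camera_info(name): a dict with "vertical_fov" (degrees; the focal length in pixels is half the picture's height over the tangent of half this angle, whatever the lens; pixels are square), "cx", "cy" (the principal point, pixels), "pose" (4x4, takes a point from camera to world coordinates). Camera axes: x right, y up, looking along -z (the intrinsics and any distortion apply to the point x, -y, -z); pixel columns grow to the right and rows downward; lengths in m; the calibration is good to about 2 mm. A picture is of the moment at which its call begins: read the wrist's pose just before it. camera_info takes no time and is no camera call; for the wrist camera it gives the pose at the moment of the call.
- bot.job_done(): hands the job in; it is judged then, once.
The state is a dict: "clock": time; "joint_pos": joint angles; "joint_vel": joint speeds; "tau": joint torques, N m; "eef_pos": TCP position; "tool_rot": TCP orientation; "ft_force": force on the tool from outside, world axes, zero at the start; "ft_torque": the same for the moment, N m; "grip_width": finger opening in m; "grasp_force": force on a finger pad.
Only numpy, scipy, OpenCV 4.12 (cv2) and the standard library are available. Lean on these libraries where they do the work, as an engineer would, in place of code of your own. Each camera call takes 0.05 s, during which the arm holds its last target. There are 200 camera calls.

TASK

Push the tall, heavy battery box along the bench, low near its base so that it slides without tipping, until it is fully home between the dock's rails and flat against the back stop; then press the green button behind the stop fully down and let go to start the charge. The box must only be pushed, never gripped by its handle, lifted or toppled, and nothing else on the bench may be disturbed.

Things in the scene. Friction and masses are not known exactly. Their poses are not given: they have to be found in the camera images.
- battery: tall heavy battery box, loose on the bench: blue, black lid, grey carry handle, four rubber feet. 100 mm deep (its x), 116 mm wide (its y), lid top at 155 mm, handle up to 186 mm; 0.65 to 0.95 kg. Origin: centre of its underside. +x is its leading face with two brass contacts, which enters the dock first. It starts upright, up to 0.2 rad off the dock's direction and up to 30 mm off its centre line
- battery_foot (a point): point on the box's flat rear face (x = -50 mm in the box's frame; a yellow patch higher up marks this face), midway across its width and 15 mm above the bench: a good place to push. Pushed below about 35 mm the box slides, under some 5 to 10 N; pushed above about 45 mm it may tip instead
- battery_handle (a point): middle of the box's grey carry handle, a 10 mm bar along the box's y, 181 mm above its underside; not to be used
- dock: charging dock fixed to the bench, no floor: the box slides on the bench. Origin, on the bench: where the box's origin stands when home, with the same axes; +x is the direction in which the box enters (roughly the robot's left, +y). Two aluminium rails 36 mm high, inner faces at y = +-63 mm from x = -20 to 65 mm, so the box has 5 mm play on either side
- dock_mouth (a point): on the bench, centre of the dock's mouth, 58 mm before the dock's origin: there the flared rail ends stand 170 mm apart, narrowing to 126 mm at 20 mm before the origin. The box's origin starts 190 to 250 mm before the dock's origin
- dock_stop (a point): centre of the front face of the grey back stop, 30 mm up; this face, at x = 50 mm of the dock, is what the box comes flat against. The stop is 60 mm high, 154 mm wide, 18 mm thick; behind it a grey console 34 mm high, 110 mm wide, reaches to x = 168 mm and carries the green button
- charge_top (a point): centre of the top of the round green charge button (30 mm diameter) on the console behind the back stop, 75 mm beyond the stop's front face, 12 mm to the dock's -y side. It is pressed straight down
- charge (a joint): travel of the green button, 0 = up, 0.006 m = fully down; a spring, 5 N when fully down, returns it
- beaker_1: bystander, loose, not to be disturbed: glass beaker, 74 mm wide, 82 mm tall; origin at the centre of its underside
- cylinder_50: bystander, loose, not to be disturbed: tall glass measuring cylinder on a blue foot, 60 mm wide, 190 mm tall; origin at the centre of its underside
- flask_3: bystander, loose, not to be disturbed: glass flask with a long neck, 68 mm wide, 185 mm tall; origin at the centre of its underside
- petri_dish: bystander, loose, not to be disturbed: flat glass dish, 64 mm diameter, 12 mm tall; origin at the centre of its underside
- timer: bystander, loose, not to be disturbed: small white lab timer, 62x62x19 mm; origin at the centre of its underside
- cup_5: bystander, loose, not to be disturbed: clear plastic sample cup, 61 mm diameter, 102 mm tall; origin at the centre of its underside
- stopper: bystander, loose, not to be disturbed: black rubber stopper, 28 mm diameter, 31 mm tall; origin at the centre of its underside
- tape_1: bystander, loose, not to be disturbed: ring of beige adhesive tape, 104 mm diameter, 25 mm tall; origin at the centre of its underside

How it is judged:
By the outcome, as a careful person would: the job done as asked, in the order asked, and still so for the second after the job is handed in, with the robot touching nothing.
It also fails if it takes over 54 s, if anything falls off the work surface, if the arm or the gripper's body presses on something with over 40 N, if the wrist force passes 120 N, or if a joint passes its speed limit or range.

## Working session

There is one attempt and no reset: what is moved stays moved. The work goes in short steps, Python scripts to look and compute and a tool call to move; the robot and the scene stay as the last step left them, time stands still between calls to the robot, and variables do not carry over. Pictures are saved under pics/ and viewed, at most 13 in all, crops included, and the job is handed in when it is done.

Besides the shell and the picture viewer there is one more tool, called by a JSON object that holds its "fn" and its "kwargs", one argument or row to a line. step_arm: Moves the arm, as the interface text tells. Scaled input: -1 to 1 covers 0.5 m each way for a shift and pi/4 rad each way for a turn. Its arguments: {"type":"object","properties":{"targets":{"type":"string"}},"required":["targets"]}

```bash
mkdir -p pics; ls; cat > h.py <<'E'
import numpy as np,cv2
from workcell import bot
def K(n):
    i=bot.camera_info(n);f=200/np.tan(np.radians(i['vertical_fov'])/2);return f,i['cx'],i['cy'],np.array(i['pose']),i
def ray(n,u,v):
    f,cx,cy,P,_=K(n);d=P[:3,:3]@np.array([(u-cx)/f,-(v-cy)/f,-1]);return P[:3,3],d
def onz(n,u,v,z):
    o,d=ray(n,u,v);return o+d*(z-o[2])/d[2]
def proj(n,p):
    f,cx,cy,P,_=K(n);q=P[:3,:3].T@(np.array(p)-P[:3,3]);return cx+f*q[0]/-q[2],cy-f*q[1]/-q[2]
E
python3 - <<'E'
from h import *
for n in ("scene","side"):
    cv2.imwrite(f"pics/{n}0.png",bot.camera(n)[:,:,::-1]);i=bot.camera_info(n);print(n,i)
print(bot.get_obs())
E
```

```text
pics
scene {'vertical_fov': 44.11387029161857, 'cx': 326.3171376611714, 'cy': 205.282283085913, 'pose': array([[ 0.88824256,  0.3087547 , -0.3401407 ,  0.14441342],
       [-0.45917266,  0.57478179, -0.6773377 , -0.79473702],
       [-0.01362452,  0.75782348,  0.65231737,  1.02608519],
       [ 0.        ,  0.        ,  0.        ,  1.        ]])}
side {'vertical_fov': 57.17265758122937, 'cx': 313.4644705853991, 'cy': 199.49380730750585, 'pose': array([[-0.99993806,  0.00272905, -0.01079036,  0.58667265],
       [-0.00994355, -0.65460569,  0.7559051 ,  1.03153689],
       [-0.00500053,  0.75596557,  0.65459228,  0.95484121],
       [ 0.        ,  0.        ,  0.        ,  1.        ]])}
{'clock': 0.1, 'joint_pos': array([ 1.56125385e-05,  2.41372888e-01,  3.85971339e-03,  1.33520994e+00,
       -2.94954641e-05,  1.57080412e+00]), 'joint_vel': array([-6.57588800e-04, -1.29543473e-03,  3.04445524e-03, -1.56616688e-03,
       -3.40962012e-04, -8.83392120e-05]), 'tau': array([-3.57412864e-04, -3.73140085e+01,  2.53010201e+01,  1.07858295e-02,
        2.43542411e-05, -2.54672034e-05]), 'eef_pos': array([ 4.99430245e-01, -1.15449943e-06,  2.30484673e-01]), 'tool_rot': array([ 7.07103677e-01,  7.07109229e-01, -6.91658319e-04, -6.70785945e-04]), 'ft_force': array([-0.76140777, -0.43235293, -0.48408409]), 'ft_torque': array([-0.00791252, -0.04449163,  0.02355797]), 'grasp_force': 0.0, 'grip_width': 0.08507202982076817}
```

View pics/scene0.png

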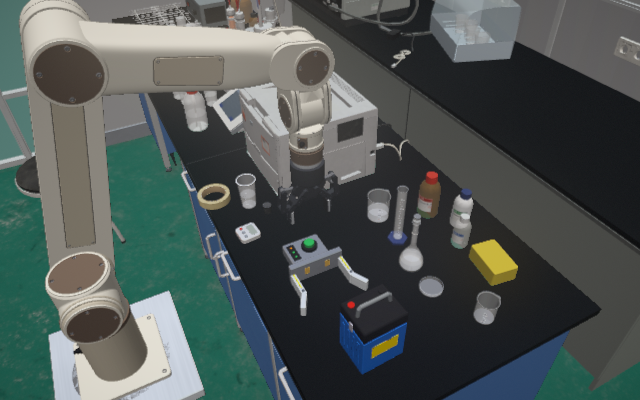

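View pics/side0.png

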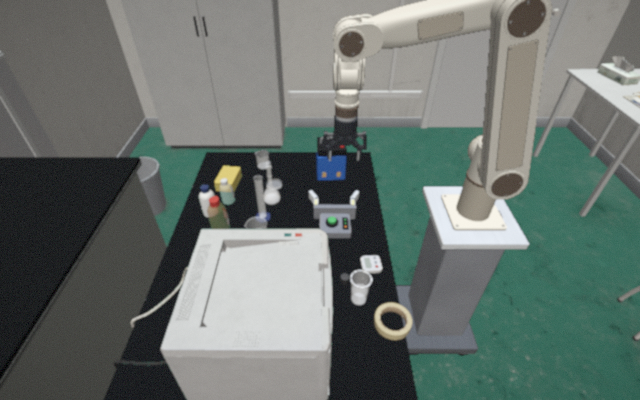

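The scene view shows the battery at about (373,332), with its yellow rear patch at (385,346). The dock rails are at (303,290) and (350,272), and the green button is at (309,243). I'll enlarge this area to pick out points.

```bash
python3 - <<'E'
import cv2
a=cv2.imread("pics/scene0.png")[225:375,270:470]
cv2.imwrite("pics/c1.png",cv2.resize(a,None,fx=4,fy=4,interpolation=cv2.INTER_CUBIC))
E
```

```text
(no output)
```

View pics/c1.png

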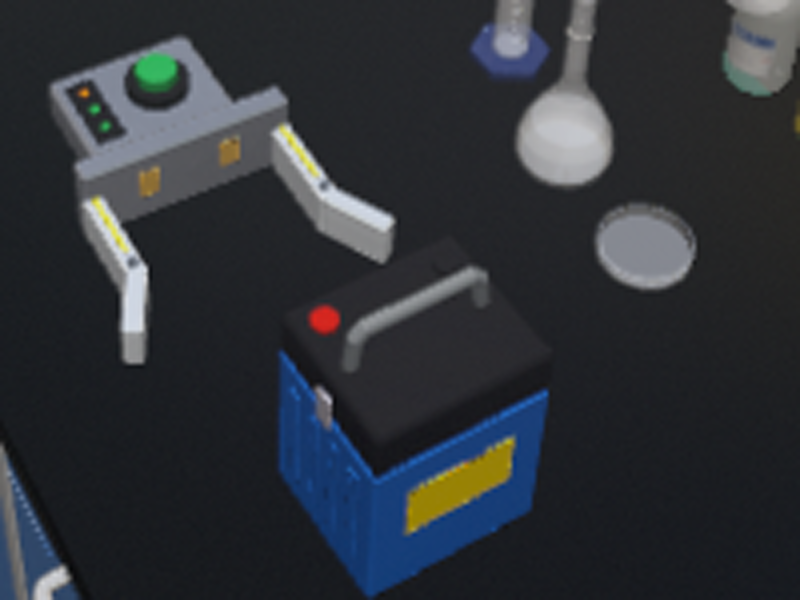

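The crop shows these points:
- Lid corners: (285,318), (450,238), (550,350) and (380,445).
- Box base corners: (372,596) and (531,512).
- Stop top front edge: (79,182) to (288,108).
- Button: (157,70).

```bash
python3 - <<'E'
from h import *
np.set_printoptions(precision=4,suppress=True)
c=lambda u,v,z:onz("scene",270+(u+.5)/4-.5,225+(v+.5)/4-.5,z)
for nm,u,v,z in [("lid FL",285,318,.155),("lid FR",450,238,.155),("lid RR",550,350,.155),("lid RL",380,445,.155),("base RL",372,596,.004),("base RR",531,512,.004),
 ("stop L",79,182,.06),("stop R",288,108,.06),("button",157,66,.05),("railL tip out",145,333,.036),("railL tip in",122,330,.036),("railR tipA",394,222,.036),("railR tipB",388,238,.036),
 ("railL bend in",150,268,.036),("railR bend in",320,198,.036),("petri",646,245,.012),("flask",565,160,.03)]: print(nm,c(u,v,z))
for n,lo,hi in (("scene",(45,100,60),(85,255,255)),("side",(45,100,60),(85,255,255))):
    im=cv2.imread(f"pics/{n}0.png");m=cv2.inRange(cv2.cvtColor(im,cv2.COLOR_BGR2HSV),lo,hi)
    k,l,s,ce=cv2.connectedComponentsWithStats(m)
    for i in range(1,k):
        if 20<s[i,4]<1000: print(n,s[i],ce[i],onz(n,*ce[i],.05))
cc=np.array
E
```

```text
lid FL [ 0.4741 -0.2006  0.155 ]
lid FR [ 0.5842 -0.1949  0.155 ]
lid RR [ 0.59   -0.2863  0.155 ]
lid RL [ 0.4784 -0.2952  0.155 ]
base RL [ 0.4809 -0.2931  0.004 ]
base RR [ 0.5911 -0.2899  0.004 ]
stop L [0.4443 0.0238 0.06  ]
stop R [0.5964 0.0182 0.06  ]
button [0.5398 0.1053 0.05  ]
railL tip out [ 0.437  -0.0889  0.036 ]
railL tip in [ 0.4254 -0.0802  0.036 ]
railR tipA [ 0.6193 -0.0844  0.036 ]
railR tipB [ 0.6089 -0.0941  0.036 ]
railL bend in [ 0.462  -0.0441  0.036 ]
railR bend in [ 0.5869 -0.0437  0.036 ]
petri [ 0.7671 -0.162   0.012 ]
flask [ 0.7524 -0.0874  0.03  ]
scene [174 152   6  13  54] [176.6296 157.7222] [0.315 0.685 0.05 ]
scene [168 154   6  16  41] [170.8293 161.878 ] [0.2913 0.6701 0.05  ]
scene [303 238  12  10  91] [308.5604 242.6813] [0.5364 0.1002 0.05  ]
side [284 128  41  25 757] [302.4901 139.2893] [ 0.6568 -0.4406  0.05  ]
side [534 128   9  21  78] [537.5256 135.1154] [-0.4459 -0.4795  0.05  ]
side [356 137   7   7  29] [359.2414 140.3793] [ 0.3942 -0.4315  0.05  ]
side [346 145  11   8  69] [350.5217 148.7826] [ 0.4391 -0.3609  0.05  ]
side [327 217  10   8  51] [331.5098 220.3725] [0.5367 0.0991 0.05  ]
```

{"fn": "step_arm", "kwargs": {
  "targets": "0.2 0 0 0.16 0 0 0; 0.2 0 0 0.32 0 0 0; 0.2 0.04 -0.08 0.36 0 0 0; 0.2 0.04 -0.16 0.36 0 0 0; 0.2 0.04 -0.24 0.36 0 0 0; 0.2 0.04 -0.3 0.36 0 0 0; 0.2 0.04 -0.3 0.36 0 0 0; 0.2 0.04 -0.3 0.36 0 0 0"
}}

```text
clock: 0.77
eef_pos: [0.5202, -0.1547, 0.4115]
tool_rot: [0.709, 0.705, -0.001, 0.001]
ft_force: [-0.3, 0.1, 0.1]
grip_width: 0.0513
grasp_force: 0.0
```

```bash
python3 - <<'E'
from h import *
o=bot.get_obs();print(o['clock'],o['eef_pos'],o['joint_pos'],o['grip_width'])
i=bot.camera_info("wrist");print(i)
cv2.imwrite("pics/w1.png",bot.camera("wrist")[:,:,::-1]);np.save("w1.npy",i['pose'])
E
```

```text
0.7667 [ 0.52023701 -0.15470552  0.41147233] [-2.88030309e-01  3.45398121e-01  6.13789928e-01  1.83802969e+00
 -1.81794154e-03  1.28872343e+00] 0.051275617060179496
{'vertical_fov': 63.58134384912422, 'cx': 318.57648456985277, 'cy': 204.5721661417741, 'pose': array([[ 9.99984769e-01,  5.41964162e-03,  1.04323260e-03,
         5.20818405e-01],
       [-5.49228379e-03,  9.58558117e-01,  2.84844118e-01,
        -8.24537076e-02],
       [ 5.43753955e-04, -2.84845509e-01,  9.58573284e-01,
         5.53905456e-01],
       [ 0.00000000e+00,  0.00000000e+00,  0.00000000e+00,
         1.00000000e+00]])}
```

View pics/w1.png

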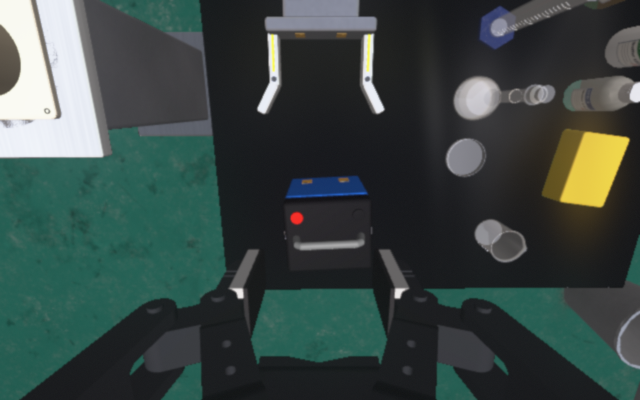

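The wrist view shows the box lid at (286–371, 196–270), the rails with tips at (264,110) and (378,110), and the stop's front edge at row 31. I'll enlarge it to refine the headings.

```bash
python3 - <<'E'
import cv2
a=cv2.imread("pics/w1.png")[0:290,230:410]
a=cv2.convertScaleAbs(a,alpha=1.8,beta=15)
b=cv2.resize(a,None,fx=4,fy=4,interpolation=cv2.INTER_CUBIC)
import numpy as np
cv2.imwrite("pics/c2.png",b[:500]); 
cv2.imwrite("pics/c3.png",b[660:1160])
E
```

```text
(no output)
```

View pics/c2.png

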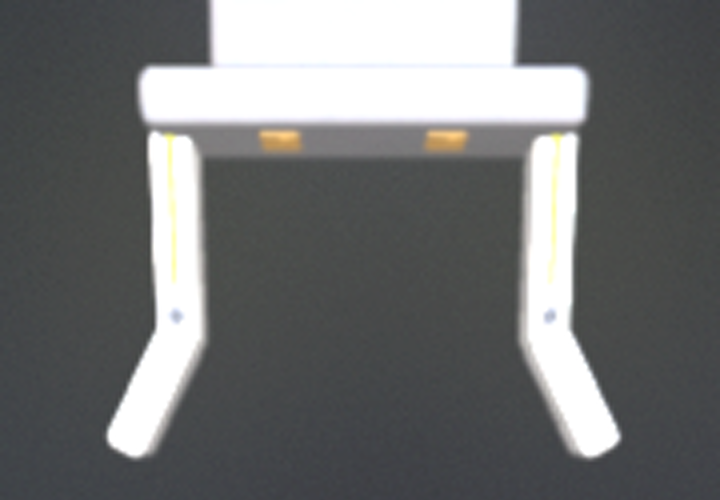

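View pics/c3.png

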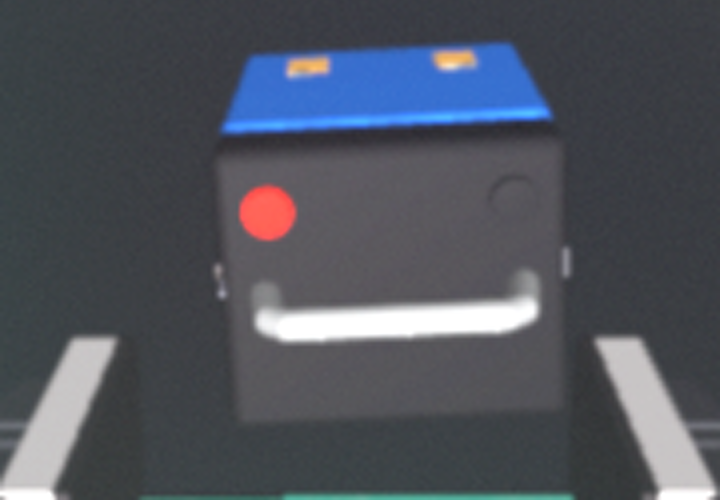

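```bash
python3 - <<'E'
from h import *
np.set_printoptions(precision=4,suppress=True)
P=np.load("w1.npy");i=bot.camera_info("wrist");f=200/np.tan(np.radians(i['vertical_fov'])/2)
def c(u,v,z):
    u=230+(u+.5)/4-.5;v=(v+.5)/4-.5
    d=P[:3,:3]@np.array([(u-i['cx'])/f,-(v-i['cy'])/f,-1]);return (P[:3,3]+d*(z-P[2,3])/d[2])[:2]
def pr(n,a,b):
    d=b-a;print(n,a,b,"mid",(a+b)/2,"len %.4f head %.4f"%(np.hypot(*d),np.arctan2(d[1],d[0])))
pr("stop",c(142,124,.06),c(587,124,.06))
pr("screws",c(176,316,.036),c(550,316,.036))
pr("railin",c(204,342,.036),c(521,342,.036))
pr("tips",c(135,459,.036),c(590,459,.036))
pr("lidF",c(220,660+155,.155),c(561,660+140,.155))
pr("lidR",c(240,660+422,.155),c(562,660+410,.155))
pr("blueF",c(248,660+54,.006),c(512,660+44,.006))
pr("handle",c(256,660+322,.183),c(538,660+310,.183))
E
```

```text
stop [0.4481 0.0209] [0.6012 0.0201] mid [0.5247 0.0205] len 0.1531 head -0.0054
screws [ 0.4539 -0.0389] [ 0.5942 -0.0396] mid [ 0.524  -0.0392] len 0.1403 head -0.0054
railin [ 0.464  -0.0481] [ 0.5836 -0.0487] mid [ 0.5238 -0.0484] len 0.1195 head -0.0055
tips [ 0.4357 -0.0904] [ 0.6116 -0.0914] mid [ 0.5236 -0.0909] len 0.1759 head -0.0055
lidF [ 0.4767 -0.1991] [ 0.5863 -0.1947] mid [ 0.5315 -0.1969] len 0.1097 head 0.0401
lidR [ 0.4801 -0.2946] [ 0.5904 -0.2907] mid [ 0.5353 -0.2927] len 0.1104 head 0.0355
blueF [ 0.4739 -0.1973] [ 0.5879 -0.1935] mid [ 0.5309 -0.1954] len 0.1141 head 0.0329
handle [ 0.489  -0.2452] [ 0.5767 -0.2417] mid [ 0.5329 -0.2434] len 0.0877 head 0.0403
```

```bash
python3 - <<'E'
from scipy.spatial.transform import Rotation as R
import numpy as np
print((R.from_euler('z',.037)*R.from_euler('x',.76)).as_rotvec()/(np.pi/4))
E
```

```text
[0.96754949 0.01790171 0.04482007]
```

{"fn": "step_arm", "kwargs": {
  "targets": "0.2 0.03 -0.08 0 0.15 0 0; 0.2 0.03 -0.16 0 0.3 0 0; 0.2 0.03 -0.24 0 0.45 0 0; 0.2 0.03 -0.32 0 0.6 0 0; 0.2 0.03 -0.4 0 0.75 0 0; 0.2 0.03 -0.4 0 0.9 0 0; 0.2 0.03 -0.4 0 0.97 -0.02 0.05; 0.2 0.03 -0.4 0 0.97 -0.02 0.05"
}}

```text
clock: 1.48
eef_pos: [0.4939, -0.2723, 0.3152]
tool_rot: [0.654, 0.666, 0.272, -0.232]
ft_force: [-0.5, 0.6, -0.4]
grip_width: 0.0512
grasp_force: 0.0
```

```bash
python3 - <<'E'
from h import *
o=bot.get_obs();print(o['joint_pos'],o['eef_pos'],o['tool_rot'])
E
```

```text
[-0.77952369  0.74854633  0.79585913  2.1478262   0.53033441  0.62603692] [ 0.49393206 -0.2723212   0.31521398] [ 0.65434806  0.66635978  0.2715558  -0.23248807]
```

{"fn": "step_arm", "kwargs": {
  "targets": "0.2 0 0 -0.1 0 0.02 0; 0.2 0 0 -0.1 0 0.04 0; 0.2 0 0 -0.1 0 0.04 0"
}}

```text
clock: 1.73
eef_pos: [0.4948, -0.2697, 0.2654]
tool_rot: [0.658, 0.664, 0.26, -0.244]
ft_force: [-0.2, 0.4, 0.7]
grip_width: 0.0513
grasp_force: 0.0
```

```bash
python3 - <<'E'
from h import *
o=bot.get_obs();print(o['joint_pos'],o['eef_pos'],o['tool_rot'])
E
```

```text
[-0.76695019  0.76354842  0.69625234  2.0454996   0.51369416  0.64895121] [ 0.49479524 -0.26973885  0.26541765] [ 0.65765392  0.66373734  0.25960212 -0.24403033]
```

```bash
cat >> h.py <<'E'
from scipy.spatial.transform import Rotation as R
def resid(p,tilt,yaw):
    o=bot.get_obs();t=R.from_euler('z',yaw)*R.from_euler('x',tilt)*R.from_quat([.70710678,.70710678,0,0])
    print("shift",((np.array(p)-o['eef_pos'])/.5).round(3),"turn",((t*R.from_quat(o['tool_rot']).inv()).as_rotvec()/(np.pi/4)).round(3));print(o['clock'],o['eef_pos'].round(4),o['joint_pos'].round(3),o['ft_force'].round(1))
E
python3 -c "
from h import *
resid([.535,-.355,.2],.76,.037)"
```

```text
shift [ 0.08  -0.171 -0.131] turn [0.04  0.031 0.047]
1.7333 [ 0.4948 -0.2697  0.2654] [-0.767  0.764  0.696  2.045  0.514  0.649] [-0.2  0.4  0.7]
```

{"fn": "step_arm", "kwargs": {
  "targets": "0.2 0.03 -0.07 0 0.03 0.03 0.05; 0.2 0.06 -0.14 0 0.04 0.03 0.05; 0.2 0.08 -0.17 0 0.04 0.03 0.05; 0.2 0.08 -0.17 -0.08 0.04 0.03 0.05; 0.2 0.08 -0.17 -0.13 0.04 0.03 0.05; 0.2 0.08 -0.17 -0.13 0.04 0.03 0.05; 0.2 0.08 -0.17 -0.13 0.04 0.03 0.05"
}}

```text
clock: 2.32
eef_pos: [0.5262, -0.3418, 0.1928]
tool_rot: [0.648, 0.671, 0.258, -0.251]
ft_force: [-0.4, 0.6, 0.8]
grip_width: 0.0515
grasp_force: 0.0
```

```bash
python3 -c "
from h import *
resid([.535,-.345,.013],.76,.037)"
```

```text
shift [ 0.018 -0.006 -0.36 ] turn [0.028 0.028 0.014]
2.3167 [ 0.5262 -0.3418  0.1928] [-0.803  1.03   1.029  2.15   0.484  0.586] [-0.4  0.6  0.8]
```

{"fn": "step_arm", "kwargs": {
  "targets": "0.2 0 0 -0.08 0.01 0 0; 0.2 0.01 0 -0.16 0.02 0.01 0; 0.2 0.02 0 -0.24 0.03 0.03 0.01; 0.2 0.02 0 -0.28 0.03 0.03 0.01; 0.2 0.02 0 -0.28 0.03 0.03 0.01"
}}

```text
clock: 2.73
eef_pos: [0.5345, -0.34, 0.0502]
tool_rot: [0.645, 0.666, 0.257, -0.271]
ft_force: [-0.3, 0.5, 0.4]
grip_width: 0.0512
grasp_force: 0.0
```

```bash
python3 -c "
from h import *
resid([.535,-.335,.013],.76,.037)
cv2.imwrite('pics/s2.png',bot.camera('scene')[:,:,::-1])"
```

```text
shift [ 0.001  0.01  -0.074] turn [-0.007 -0.009  0.003]
2.7333 [ 0.5345 -0.34    0.0502] [-0.792  1.153  0.903  1.939  0.485  0.589] [-0.3  0.5  0.4]
```

View pics/s2.png

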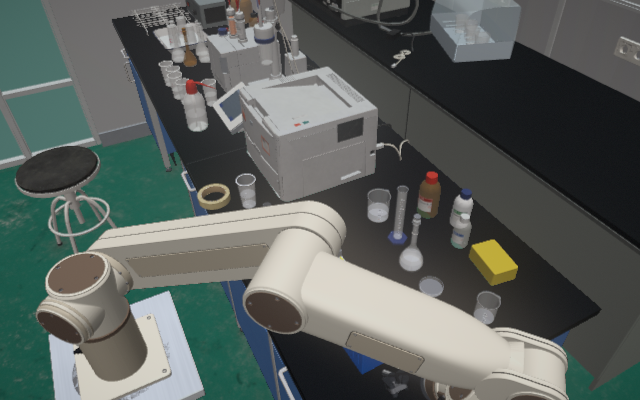

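The scene view shows the arm low behind the box, with the forearm hiding the box. The bystanders are untouched and the pose is as planned, so I'll lower and approach to contact.

{"fn": "step_arm", "kwargs": {
  "targets": "0.2 0 0 -0.05 0 -0.01 0; 0.2 0 0.01 -0.074 0 -0.01 0; 0.2 0 0.03 -0.074 0 -0.01 0; 0.2 0 0.05 -0.074 0 -0.01 0; 0.2 0 0.065 -0.074 0 -0.01 0; 0.2 0 0.075 -0.074 0 -0.01 0; 0.2 0 0.085 -0.074 0 -0.01 0; 0.2 0 0.085 -0.074 0 -0.01 0"
}}

```text
clock: 3.45
eef_pos: [0.5366, -0.2998, 0.0192]
tool_rot: [0.644, 0.669, 0.26, -0.263]
ft_force: [-0.3, 0.6, 0.1]
grip_width: 0.0515
grasp_force: 0.0
```

```bash
python3 -c "
from h import *
resid([.533,-.29,.013],.76,.037)"
```

```text
shift [-0.007  0.02  -0.012] turn [0.002 0.012 0.004]
3.45 [ 0.5366 -0.2998  0.0192] [-0.754  1.085  0.68   1.752  0.512  0.622] [-0.3  0.6  0.1]
```

{"fn": "step_arm", "kwargs": {
  "targets": "0.2 0 0 -0.01 0 0.01 0; 0.2 0 0.01 -0.014 0 0.01 0; 0.2 -0.002 0.02 -0.014 0 0.01 0; 0.2 -0.004 0.03 -0.014 0 0.01 0; 0.2 -0.005 0.04 -0.014 0 0.01 0; 0.2 -0.006 0.05 -0.014 0 0.01 0; 0.2 -0.008 0.06 -0.014 0 0.01 0; 0.2 -0.008 0.06 -0.014 0 0.01 0"
}}

```text
clock: 4.12
eef_pos: [0.5319, -0.2711, 0.009]
tool_rot: [0.646, 0.667, 0.258, -0.266]
ft_force: [1.5, -4.3, 1.4]
grip_width: 0.0511
grasp_force: 2.2
```

```bash
cat >> h.py <<'E'
def box(n="side"):
    im=bot.camera(n);h=cv2.cvtColor(im,cv2.COLOR_RGB2HSV)
    m=cv2.inRange(h,(105,150,60),(125,255,255));k,l,s,ce=cv2.connectedComponentsWithStats(m)
    for i in range(1,k):
        if s[i,4]>60: print(n,"blue",s[i],ce[i].round(1))
    return im
E
python3 -c "
from h import *
resid([.533,-.26,.013],.76,.03)
box();im=box('scene');cv2.imwrite('pics/sd3.png',cv2.resize(bot.camera('side')[120:270,220:420],None,fx=4,fy=4)[:,:,::-1])"
```

```text
shift [0.002 0.022 0.008] turn [ 0.002 -0.    -0.003]
4.1167 [ 0.5319 -0.2711  0.009 ] [-0.728  1.044  0.562  1.667  0.522  0.652] [ 1.5 -4.3  1.4]
side blue [317 159  31  26 655] [331.8 170.6]
scene blue [ 333  319   52   46 1019] [354.1 342.7]
```

View pics/sd3.png

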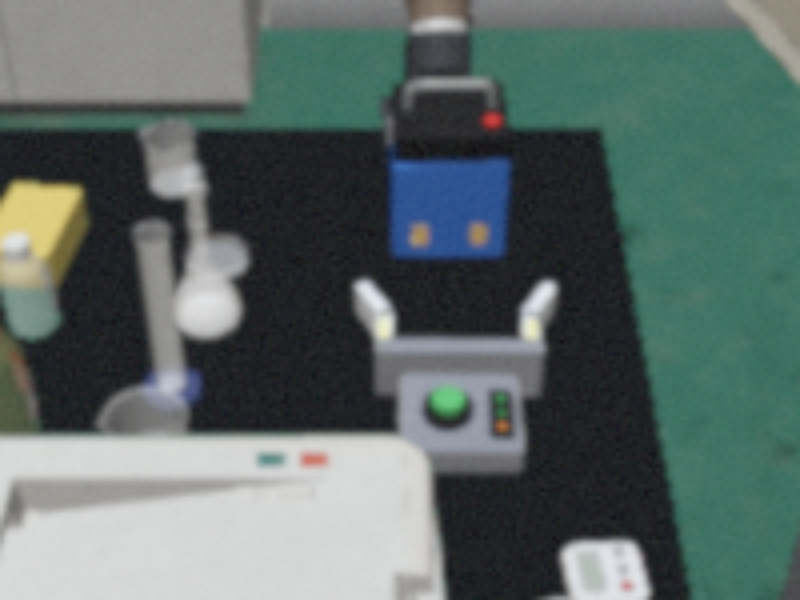

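The side view shows the box upright and sliding, with front bottom corners at (393,257) and (505,257) in the crop, aimed at the dock. I'll keep pushing.

{"fn": "step_arm", "kwargs": {
  "targets": "0.2 0 0.014 0.006 0 0 0; 0.2 -0.001 0.028 0.008 0 0 0; 0.2 -0.002 0.042 0.008 0 0 -0.005; 0.2 -0.003 0.056 0.008 0 0 -0.01; 0.2 -0.004 0.07 0.008 0 0 -0.015; 0.2 -0.005 0.084 0.008 0 0 -0.02; 0.2 -0.006 0.098 0.008 0 0 -0.02; 0.2 -0.007 0.112 0.008 0 0 -0.02; 0.2 -0.008 0.126 0.008 0 0 -0.02; 0.2 -0.008 0.14 0.008 0 0 -0.02"
}}

```text
clock: 5.1
eef_pos: [0.527, -0.1991, 0.0124]
tool_rot: [0.651, 0.662, 0.259, -0.266]
ft_force: [1.1, -4.7, -3.4]
grip_width: 0.0513
grasp_force: 2.0
```

```bash
cat >> h.py <<'E'
def bx():
    im=bot.camera("side");h=cv2.cvtColor(im,cv2.COLOR_RGB2HSV)
    m=cv2.inRange(h,(105,150,60),(125,255,255));m[:, :300]=0;m[:,380:]=0
    k,l,s,ce=cv2.connectedComponentsWithStats(m);i=1+s[1:,4].argmax();m=(l==i)
    y0=s[i,1]+s[i,3]*.5;ys,xs=np.nonzero(m)
    cols=np.arange(s[i,0]+3,s[i,0]+s[i,2]-3);b=np.array([ys[xs==c].max()+.5 for c in cols])
    a=np.polyfit(cols,b,1)
    L,Rr=s[i,0]-.5,s[i,0]+s[i,2]-.5
    p=onz("side",L,a@[L,1],.006);q=onz("side",Rr,a@[Rr,1],.006);d=p-q
    print("front",p.round(4),q.round(4),"mid",((p+q)/2).round(4),"w %.4f head %.3f"%(np.hypot(*d[:2]),np.arctan2(d[1],d[0])))
    return im
E
python3 -c "
from h import *
resid([.527,-.15,.012],.76,.0)
bx()"
```

```text
shift [ 0.     0.098 -0.001] turn [-0.002 -0.004 -0.023]
5.1 [ 0.527  -0.1991  0.0124] [-0.655  0.931  0.326  1.504  0.568  0.738] [ 1.1 -4.7 -3.4]
front [ 0.5864 -0.0909  0.006 ] [ 0.4586 -0.0883  0.006 ] mid [ 0.5225 -0.0896  0.006 ] w 0.1279 head -0.021
```

{"fn": "step_arm", "kwargs": {
  "targets": "0.2 0 0.014 0 0 0 -0.005; 0.2 0 0.028 0 0 0 -0.01; 0.2 0 0.042 0 0 0 -0.015; 0.2 -0.001 0.056 0 0 0 -0.02; 0.2 -0.002 0.07 0 0 0 -0.025; 0.2 -0.003 0.084 0 0 0 -0.03; 0.2 -0.003 0.098 0 0 0 -0.03; 0.2 -0.003 0.112 0 0 0 -0.03; 0.2 -0.003 0.126 0 0 0 -0.03; 0.2 -0.003 0.14 0 0 0 -0.03"
}}

```text
clock: 5.98
eef_pos: [0.5258, -0.1289, 0.0129]
tool_rot: [0.659, 0.654, 0.263, -0.263]
ft_force: [-0.2, -4.2, -1.7]
grip_width: 0.0511
grasp_force: 2.5
```

```bash
python3 -c "
from h import *
resid([.524,-.09,.012],.76,-.006)
im=bx();cv2.imwrite('pics/sd4.png',cv2.resize(im[120:270,220:420],None,fx=4,fy=4)[:,:,::-1])"
```

```text
shift [-0.004  0.078 -0.002] turn [-0.002 -0.003 -0.   ]
5.9833 [ 0.5258 -0.1289  0.0129] [-0.572  0.84   0.137  1.342  0.62   0.85 ] [-0.2 -4.2 -1.7]
front [ 0.5864 -0.0646  0.006 ] [ 0.4568 -0.0559  0.006 ] mid [ 0.5216 -0.0602  0.006 ] w 0.1299 head -0.068
```

View pics/sd4.png

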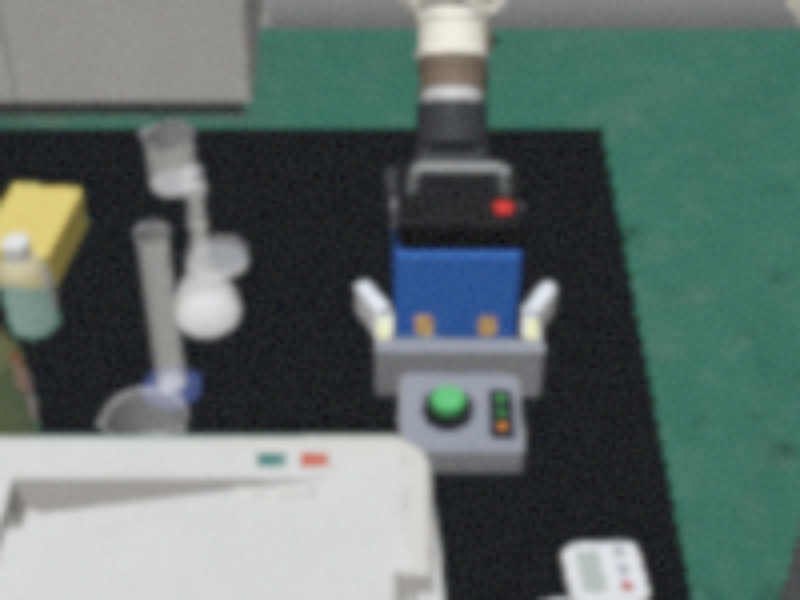

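The box sits centred between the rails (blue face 393–522 between the rail inner faces at about 390–525). I'll push the last part slowly.

{"fn": "step_arm", "kwargs": {
  "targets": "0.2 0 0.01 0 0 0 0; 0.2 0 0.02 0 0 0 0; 0.2 0 0.03 0 0 0 0; 0.2 -0.001 0.04 0 0 0 0; 0.2 -0.002 0.05 0 0 0 0; 0.2 -0.002 0.06 0 0 0 0; 0.2 -0.002 0.07 0 0 0 0; 0.2 -0.002 0.076 0 0 0 0; 0.2 -0.002 0.08 0 0 0 0; 0.2 -0.002 0.08 0 0 0 0"
}}

```text
clock: 6.87
eef_pos: [0.5249, -0.0892, 0.0131]
tool_rot: [0.658, 0.654, 0.263, -0.263]
ft_force: [1.1, -3.2, -0.6]
grip_width: 0.0509
grasp_force: 1.5
```

{"fn": "step_arm", "kwargs": {
  "targets": "0.2 0 0.004 0 0 0 0; 0.2 0 0.008 0 0 0 0; 0.2 0 0.012 0 0 0 0; 0.2 0 0.012 0 0 0 0"
}}

```text
clock: 7.2
eef_pos: [0.525, -0.0837, 0.0131]
tool_rot: [0.659, 0.654, 0.263, -0.263]
ft_force: [0.6, -4.4, 0.3]
grip_width: 0.0511
grasp_force: 2.2
```

{"fn": "step_arm", "kwargs": {
  "targets": "0.2 0 0.004 0 0 0 0; 0.2 0 0.008 0 0 0 0; 0.2 0 0.008 0 0 0 0"
}}

```text
clock: 7.45
eef_pos: [0.5252, -0.0829, 0.0131]
tool_rot: [0.66, 0.655, 0.261, -0.26]
ft_force: [-2.4, -16.5, 3.6]
grip_width: 0.0514
grasp_force: 7.8
```

{"fn": "step_arm", "kwargs": {
  "targets": "0.2 0 0.004 0 0 0 0; 0.2 0 0.006 0 0 0 0; 0.2 0 0.006 0 0 0 0"
}}

```text
clock: 7.7
eef_pos: [0.5253, -0.0827, 0.013]
tool_rot: [0.66, 0.655, 0.26, -0.258]
ft_force: [-5.3, -26.3, 7.7]
grip_width: 0.0512
grasp_force: 12.7
```

Force is at 26 N with no further motion, so the box is seated. I'll back off and rise.

{"fn": "step_arm", "kwargs": {
  "targets": "0.2 0 -0.04 0 0 0 0; 0.2 0 -0.1 0.02 0 0 0; 0.2 0 -0.16 0.06 0 0 0; 0.2 0 -0.16 0.14 0 0 0; 0.2 0 -0.16 0.22 0 0 0; 0.2 0 -0.16 0.3 0 0 0; 0.2 0 -0.16 0.38 0 0 0; 0.2 0 -0.16 0.46 0 0 0; -1 0 -0.16 0.5 0 0 0; -1 0 -0.16 0.5 0 0 0"
}}

```text
clock: 8.53
eef_pos: [0.5262, -0.1561, 0.2687]
tool_rot: [0.658, 0.655, 0.265, -0.259]
ft_force: [0.2, -0.2, -0.0]
grip_width: 0.028
grasp_force: 0.0
```

```bash
python3 -c "
from h import *
resid([.524,-.16,.36],0,-.006)"
```

```text
shift [-0.004 -0.008  0.183] turn [-0.967  0.012 -0.002]
8.5333 [ 0.5262 -0.1561  0.2687] [-0.609  0.65   0.488  1.899  0.606  0.81 ] [ 0.2 -0.2 -0. ]
```

{"fn": "step_arm", "kwargs": {
  "targets": "-1 0 0 0.06 -0.15 0 0; -1 0 0 0.12 -0.3 0 0; -1 0 0 0.18 -0.45 0 0; -1 0 0 0.2 -0.6 0 0; -1 0 0 0.2 -0.75 0 0; -1 0 0.04 0.2 -0.9 0.01 0; -1 0 0.1 0.2 -0.967 0.012 0; -1 0 0.14 0.2 -0.967 0.012 0; -1 0 0.14 0.2 -0.967 0.012 0"
}}

```text
clock: 9.28
eef_pos: [0.5238, -0.081, 0.3622]
tool_rot: [0.708, 0.706, -0.001, -0.005]
ft_force: [0.1, -0.8, -0.1]
grip_width: 0.0001
grasp_force: 0.0
```

```bash
python3 -c "
from h import *
resid([.5365,.0995,.15],0,-.006)
i=bot.camera_info('wrist');np.save('w2.npy',i['pose']);im=bot.camera('wrist')
cv2.imwrite('pics/w2full.png',im[:,:,::-1])
cv2.imwrite('pics/w2.png',cv2.resize(im[20:320,200:460],None,fx=2,fy=2,interpolation=2)[:,:,::-1])"
```

```text
shift [ 0.025  0.361 -0.424] turn [-0.007 -0.011 -0.005]
9.2833 [ 0.5238 -0.081   0.3622] [-0.156  0.301  0.422  1.701  0.004  1.417] [ 0.1 -0.8 -0.1]
```

View pics/w2.png

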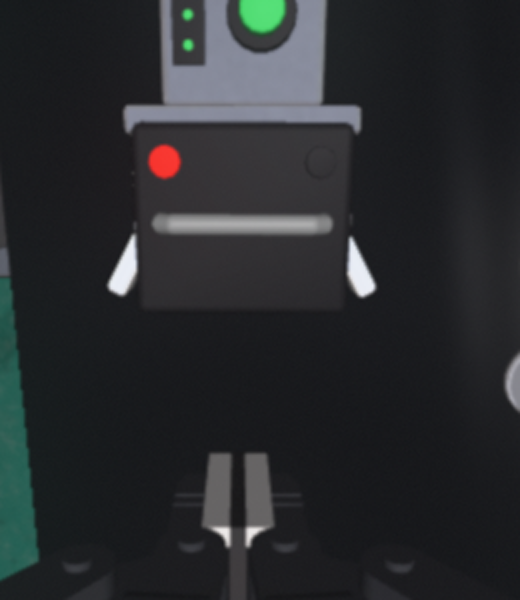

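The wrist view shows the box square against the stop and between the rails. Next I'll measure it and the button.

```bash
python3 -c "
from h import *
P=np.load('w2.npy');i=bot.camera_info('wrist');f=200/np.tan(np.radians(i['vertical_fov'])/2)
def c(u,v,z):
    d=P[:3,:3]@np.array([(u-i['cx'])/f,-(v-i['cy'])/f,-1]);return (P[:3,3]+d*(z-P[2,3])/d[2]).round(4)
w=lambda x,y,z:c(200+x/2-.25,20+y/2-.25,z)
print('lid',w(134,126,.155),w(353,124,.155),w(140,309,.155),w(345,309,.155),'handle',w(154,224,.183),w(331,224,.183));print('stop back',w(126,106,.06),w(360,106,.06))
im=cv2.imread('pics/w2full.png');m=cv2.inRange(cv2.cvtColor(im,cv2.COLOR_BGR2HSV),(45,100,80),(85,255,255))
k,l,s,ce=cv2.connectedComponentsWithStats(m)
for j in range(1,k):
    if s[j,4]>100 and s[j,0]>290: print(s[j],c(*ce[j],.05),c(*ce[j],.044))
"
```

```text
lid [0.4695 0.0182 0.155 ] [0.581  0.0189 0.155 ] [ 0.4685 -0.0764  0.155 ] [ 0.5812 -0.0763  0.155 ] handle [ 0.4817 -0.029   0.183 ] [ 0.5681 -0.0291  0.183 ]
stop back [0.4498 0.0379 0.06  ] [0.6    0.0375 0.06  ]
[319  10  24  28 527] [0.5367 0.0967 0.05  ] [0.5369 0.0981 0.044 ]
[312 341  14  21 215] [ 0.5206 -0.3996  0.05  ] [ 0.5206 -0.4047  0.044 ]
[413 341  25  23 239] [ 0.6996 -0.3983  0.05  ] [ 0.7019 -0.4034  0.044 ]
[ 500  341  140   59 3407] [ 0.959  -0.4258  0.05  ] [ 0.9647 -0.4312  0.044 ]
```

The box is home: its front is at about y=0.020 and its heading matches the dock. Moving over the button now.

{"fn": "step_arm", "kwargs": {
  "targets": "-1 0.01 0.08 0 0 0 0; -1 0.026 0.16 0 0 -0.01 0; -1 0.026 0.24 0 -0.007 -0.01 0; -1 0.026 0.32 0 -0.007 -0.01 0; -1 0.026 0.358 0 -0.007 -0.01 0; -1 0.026 0.358 -0.08 -0.007 -0.01 0; -1 0.026 0.358 -0.16 -0.007 -0.01 0; -1 0.026 0.358 -0.24 -0.007 -0.01 0; -1 0.026 0.358 -0.3 -0.007 -0.01 0; -1 0.026 0.358 -0.3 -0.007 -0.01 0"
}}

```text
clock: 10.17
eef_pos: [0.5322, 0.0906, 0.2041]
tool_rot: [0.711, 0.703, -0.008, -0.003]
ft_force: [-1.9, -1.0, -1.1]
grip_width: -0.0002
grasp_force: 0.0
```

{"fn": "step_arm", "kwargs": {
  "targets": "-1 0 0 -0.08 0 0 0; -1 0 0 -0.16 0 0 0; -1 0 0 -0.2 0 0 0; -1 0 0 -0.24 0 0 0; -1 0 0 -0.26 0 0 0; -1 0 0 -0.26 0 0 0"
}}

```text
clock: 10.67
eef_pos: [0.5369, 0.0915, 0.0813]
tool_rot: [0.711, 0.703, -0.002, 0.001]
ft_force: [-1.3, 0.3, -0.4]
grip_width: -0.0003
grasp_force: 0.0
```

```bash
python3 -c "
from h import *
resid([.537,.098,.05],0,-.006)"
```

```text
shift [ 0.     0.013 -0.063] turn [ 0.005 -0.003  0.006]
10.6667 [0.5369 0.0915 0.0813] [ 0.171  0.439 -0.12   1.015 -0.003  1.752] [-1.3  0.3 -0.4]
```

{"fn": "step_arm", "kwargs": {
  "targets": "-1 0 0.013 -0.02 0 0 0; -1 0 0.013 -0.04 0 0 0; -1 0 0.013 -0.048 0 0 0; -1 0 0.013 -0.054 0 0 0; -1 0 0.013 -0.054 0 0 0"
}}

```text
clock: 11.08
eef_pos: [0.5378, 0.099, 0.0557]
tool_rot: [0.71, 0.704, -0.001, 0.002]
ft_force: [-0.6, 0.8, 1.5]
grip_width: 0.0004
grasp_force: 0.8
```

{"fn": "step_arm", "kwargs": {
  "targets": "-1 0 0 -0.004 0 0 0; -1 0 0 -0.008 0 0 0; -1 0 0 -0.008 0 0 0"
}}

```text
clock: 11.33
eef_pos: [0.5381, 0.099, 0.0522]
tool_rot: [0.71, 0.704, -0.0, 0.002]
ft_force: [-0.8, 0.6, 3.4]
grip_width: -0.0001
grasp_force: 1.8
```

{"fn": "step_arm", "kwargs": {
  "targets": "-1 0 0 -0.004 0 0 0; -1 0 0 -0.008 0 0 0; -1 0 0 -0.008 0 0 0"
}}

```text
clock: 11.58
eef_pos: [0.5382, 0.099, 0.0499]
tool_rot: [0.71, 0.704, 0.0, 0.002]
ft_force: [-4.4, 0.2, 13.8]
grip_width: 0.0002
grasp_force: 7.0
```

{"fn": "step_arm", "kwargs": {
  "targets": "-1 0 0 -0.004 0 0 0; -1 0 0 -0.004 0 0 0"
}}

```text
clock: 11.75
eef_pos: [0.5384, 0.0991, 0.0497]
tool_rot: [0.71, 0.704, 0.001, 0.003]
ft_force: [-8.5, -1.5, 24.8]
grip_width: 0.0003
grasp_force: 12.4
```

The button has bottomed out: 25 N with no further travel. Releasing and rising clear.

{"fn": "step_arm", "kwargs": {
  "targets": "-1 0 0 0.03 0 0 0; -1 0 0 0.1 0 0 0; -1 0 0 0.18 0 0 0; -1 0 0 0.26 0 0 0; -1 0 0 0.34 0 0 0; -1 0 0 0.42 0 0 0; -1 0 0 0.5 0 0 0; -1 0 0 0.5 0 0 0; -1 0 0 0.5 0 0 0"
}}

```text
clock: 12.5
eef_pos: [0.5395, 0.099, 0.2988]
tool_rot: [0.71, 0.704, 0.002, 0.004]
ft_force: [-0.7, -0.5, -0.6]
grip_width: 0.0
grasp_force: 0.0
```

```bash
python3 -c "
from h import *
resid([.537,.098,.3],0,-.006)
im=bot.camera('side');cv2.imwrite('pics/end.png',np.vstack([cv2.resize(im[120:340,200:430],None,fx=2.6,fy=2.6)])[:,:,::-1])"
```

```text
shift [-0.005 -0.002  0.002] turn [0.003 0.011 0.004]
12.5 [0.5395 0.099  0.2988] [ 0.184  0.317  0.282  1.528 -0.004  1.764] [-0.7 -0.5 -0.6]
```

View pics/end.png

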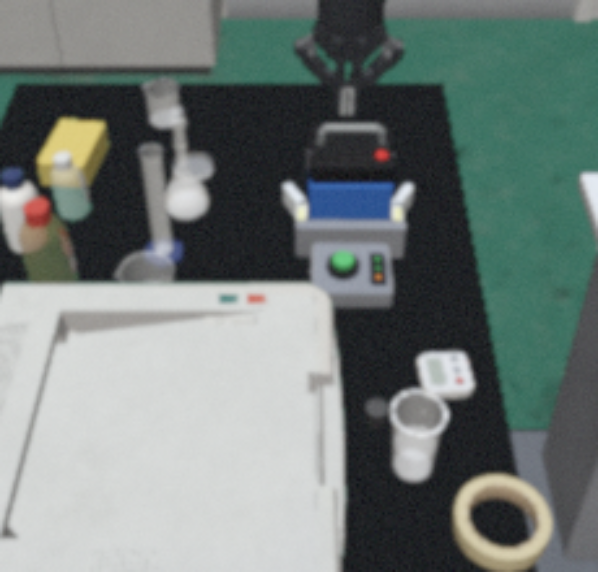

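The final view shows the box upright and home against the stop, the button back up at (343,262), everything else in place and the arm clear. Handing in.

```bash
python3 -c "
from workcell import bot
print(bot.job_done())"
```

```text
the job is handed in; nothing more can be done
None
```

The battery box is home between the rails and flat against the back stop, the green button was pressed to its end (about 25 N) and released, nothing else was seen to move, and the job was handed in at about 12.5 s (no verdict returned).

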